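# Reset the timer and hold the plate press shut

## Task

Seal the microplate in the bench press: take the stylus from its stand, press the timer's recessed green reset button fully down with its tip, and put the stylus back in its stand, upright and fully home. Then flip the red safety catch outward, well over to its open side, and only then pull the press's lever by its black bar all the way forward to its stop and finish while holding it there, since its spring would pull it back. Leave the other things on the bench where they are.

Things in the scene. Friction and masses are not known exactly. Their poses are not given: they have to be found in the camera images.
- press: Bench press that seals microplates, bolted down, white base 200 x 180 x 30 mm, blue head 165 x 110 mm with its top 130 mm above the bench. Origin on the bench; +x points from its open front (robot side) to its rear column (base from x = -90 to 110 mm), +y to its left, z up. The lever's hinge axis runs along y through x = 30, z = 110 mm. The red catch's hinge axis runs along x through y = 85, z = 110 mm. It carries the lever and the catch.
- press_lever (a joint): Lever angle, rad: 0 at rest, leaning 0.6 rad backward (+x) from upright; grows as the bar is pulled towards the press's front (-x), over the top of its arc, to the stop at 1.3. A spring always pulls it back: about 7 N at the bar at rest, 10 N at the stop. While the catch is closed, a steel arm of the lever runs against the catch after about 0.2 rad and goes no further.
- lever_grip (a point): Middle of the lever's black rubber cross bar, on its axis: a round bar 16 mm thick, along the press's y, rubber part 120 mm long, at 140 mm from the hinge axis, 226 mm above the bench at rest, 250 mm at the top of its arc, 217 mm at the stop. Two 12 mm steel arms at y = -85 and +85 mm carry it; the bar is free all round and can be pinched from above (the fingers closing along the press's x), turning freely between the fingers.
- press_catch (a joint): Safety catch angle, rad: about 0 is closed (paddle upright, in front of the lever's left arm); grows as the paddle is tipped outward to the press's left (+y) to the stop at 1.35 (paddle nearly flat, lever free). It stays where it is left; about 1 N at its top moves it.
- catch_top (a point): Centre of the top edge of the red catch paddle, 70 mm from the catch's hinge axis, 180 mm above the bench when closed, at x = 17, y = 85 mm of the press when upright. The paddle is 34 mm along the press's x (x = 0 to 34 mm), 12 mm thick in y and 46 mm tall, on a short stem, with a lug at its top rear reaching back to x = 50 mm. The space inboard of it (-y), above the head, is free for closed fingers.
- timer: White timer box of the press, fixed to the bench, 100 x 70 x 40 mm, grey-green display on its rear half (+x). Origin under its centre on the bench. In its top a recess, 19 mm diameter, centred at x = -22, y = 0 mm, holds the green reset button.
- timer_button (a joint): Travel of the reset button, m: 0 up, 0.004 fully pressed (about 4 N); it springs back.
- button_top (a point): Centre of the top of the green reset button, 15 mm diameter, 34 mm above the bench when up: 6 mm below the top of the timer.
- stand: Aluminium stylus stand, 60 x 60 x 55 mm, fixed. Origin under its centre on the bench. In the middle of its top a hole, 19 mm diameter, 50 mm deep, chamfered.
- stylus: Stylus with an orange grip, 125 mm long, about 50 g, upright in the stand. Origin at the centre of the tip, z along it up to the grip's end. Tip 6 mm diameter for 11 mm, then shank 10 mm, black collar 26 mm diameter from 45 to 50 mm above the tip, orange round grip 16 mm diameter from 50 to 125 mm. In the stand the collar rests on the stand's top, so the tip is 10 mm above the bench.
- plate: Spare covered microplate, 86 x 128 x 15 mm, lying flat, greenish; loose bystander, origin under its centre on the bench.
- tube_rack: Aluminium test tube rack, 100 x 200 x 92 mm with tubes; loose bystander, origin under its centre on the bench.
- amber_bottle: Amber glass bottle with black cap, 72 mm diameter, 130 mm tall; loose bystander, origin under its centre on the bench.
- white_bottle: White plastic bottle with blue cap, 68 mm diameter, 170 mm tall; loose bystander, origin under its centre on the bench.
- beaker: Empty glass beaker, 80 mm diameter at the rim, 100 mm tall; loose bystander, origin under its centre on the bench.
- tip_box: Orange pipette tip box, 87 x 122 x 62 mm; loose bystander, origin under its centre on the bench.

How it is judged (in metres and radians):
On the way, in this order (a step that is already met when the one before it is completed fails the run):
1. the reset button is pressed fully down with the stylus (value of joint timer_button above 0.003 m and contact force between stylus and timer above 1 N), for 0.05 s.
2. the stylus is back in its stand and let go (horizontal distance between stylus and stand below 0.008 m and height (world z) of stylus below 0.013 m and angle between stylus's own z axis and vertical below 0.08 rad and contact force between the fingers and stylus below 0.05 N), for 0.2 s.
3. the safety catch is flipped open (value of joint press_catch above 1 rad), for 0.1 s.
4. the lever is pulled to its stop (value of joint press_lever above 1.15 rad and contact force between the fingers and press above 2 N), for 0.5 s.
At the end, for the whole second after the job is handed in: The fingers hold the lever (over 2 N) at 1.15 rad or more of its 1.3, at rest; the catch stands open (over 1.0 rad); the button is up again; the stylus is upright in its stand, collar on the stand's top (within 3 mm in height, 8 mm sideways, 0.08 rad), not touched (all of step 2 and all of step 4 and value of joint press_catch above 1 rad and velocity of joint press_lever between -0.1 and 0.1 rad/s and value of joint timer_button below 0.001 m); the arm keeps its last pose, push and grip.
It fails at once if another thing on the bench is displaced by more than 30 mm (distance of any of plate, tube_rack, amber_bottle, white_bottle, beaker, tip_box from where it was at the start of the episode above 0.03 m).
It also fails if it takes over 72 s, if anything falls off the work surface, if the arm or the gripper's body presses on something with over 40 N, if the wrist force passes 120 N, or if a joint passes its speed limit or range.

## Robot

A 6-joint arm with a two-finger parallel gripper is mounted at the origin on the work surface. World frame = base frame: x ahead of the robot, y to its left, z up, the work surface at z = 0. Lengths are in m, angles in degrees, forces in N, time in s.
With the tool pointing down it reaches from about 0.325 to 0.85 m from the base axis. Payload 4.4 kg.
Tool frame: the origin (TCP) lies midway between the tips of the shut fingers; the grasp point (between the pads) lies env.tcp_to_grasp behind it (env.tcp_to_grasp is the distance from the TCP to the grasp point, in m); z points along the fingers, y is the line along which they close (so a half turn about z gives the same grasp; the last joint's range is limited). The gripper opens to 94 mm and grips with 3 to 60 N. Pads are 16 mm wide; open, the fingers measure 119 mm over their backs; the gripper's body (75 mm by 177 mm) begins 78 mm behind the grasp point.
Start: joints at [-77.779, 11.837, 88.321, -0, 79.842, -8.623], TCP at [0.205, -0.537, 0.205] pointing down, gripper open.
Joint ranges: [-156.59, 156.59], [-49.26, 127.26], [12.9, 141.05], [-63.56, 243.56], [4.71, 150.69], [-161.64, 161.64]. Speed limits (degrees/s): [159.86, 159.86, 180, 180, 180, 180].

## Interface

Orientations are given as [roll, pitch, yaw] about the fixed x, y, z axes, in that order (R = Rz(yaw) Ry(pitch) Rx(roll)).
In Python, from rig import env gives the robot as it stands. The module is installed in compiled form; this text tells all that it offers.
- The arm moves only by the tool drive_tool, never from a script. Its argument "steps" is a list of rows, each a list of 7 numbers: the turn, a rotation vector about the tool's x, y, z as a fraction of full scale, then the shift along the tool's x, y, z as a fraction of full scale, then the closure, from -1 (fully open) to 1 (shut), so that 0 is half open. In form: [[rx, ry, rz, x, y, z, grip], ...]. A call has 1 to 5 rows; each row shifts and turns the commanded pose from where the row before left it, along the tool's axes as they then stand; what a row does not reach is not made up. Full scale, the value 1, is 10 cm for a shift and pi rad for a turn. A row lasts 1/12 s, in which the tool goes at most 41.7 mm and 7.16 degrees, less where a joint would pass 70% of its speed; a pose out of reach is approached as far as the arm can. A call with a number of a shift or a turn outside -1 to 1 is refused whole. A call with a gripper value outside its range is refused whole. The fingers move at their own pace and stop on an object; "squeeze" is the grip in N (left out, the last holds). Time passes only in rows, so rows that do not move let the fingers close. It gives the time, the measured TCP pose, the force, the opening and the grip force at its end, in the units of the state.
- env.read_state(): the state, without advancing time (a new reading comes with each control period).
- env.get_image(name): name is "scene" or "top" or "wrist"; returns a dict with "img" (400x640x3 uint8, blue, green, red), "camera_matrix" (3x3 intrinsics, pixels), "T" (4x4, takes a point from camera to world coordinates). Camera axes: x right, y down, z forward; pixel columns grow to the right and rows downward; lengths in m; the calibration is good to about 2 mm. A picture is of the moment at which its call begins. There is no depth.
- env.close_job(): hands the job in; it is judged then, once.
The state is a dict: "t": time; "q": joint angles; "joint_vel": joint speeds; "joint_efforts": joint torques, N m; "tcp_pos": TCP position; "orientation": TCP orientation; "ft_force": force on the tool from outside, world axes, zero at the start; "moment": the same for the moment, N m; "width": finger opening in m; "finger_force": force on a finger pad.
Only numpy, scipy, OpenCV 4.12 (cv2) and the standard library are available. Lean on these libraries where they do the work, as an engineer would, in place of code of your own. Each camera call takes 0.05 s, during which the arm holds its last target. There are 200 camera calls.

## Working session

There is one attempt and no reset: what is moved stays moved. The work goes in short steps, Python scripts to look and compute and a tool call to move; the robot and the scene stay as the last step left them, time stands still between calls to the robot, and variables do not carry over. Pictures are saved under pics/ and viewed, at most 10 in all, crops included, and the job is handed in when it is done.

Besides the shell and the picture viewer there is one more tool, called after "Emit:" as name(argument=value, ...), one argument or row to a line, values as JSON. drive_tool: Moves the arm, as the interface text tells. Its arguments: {"type":"object","properties":{"steps":{"type":"array"},"squeeze":{"type":"number"}},"required":["steps"]}

```bash
mkdir -p pics
cat > h.py <<'E'
import numpy as np, cv2
from rig import env
def snap(n,f):
    d=env.get_image(n); cv2.imwrite(f'pics/{f}.png',d['img']); np.savez(f'pics/{f}.npz',K=d['camera_matrix'],T=d['T']); return d
def ray(f,uv):
    d=np.load(f'pics/{f}.npz'); r=d['T'][:3,:3]@np.linalg.solve(d['K'],[uv[0],uv[1],1.]); return d['T'][:3,3],r
def onz(f,uv,z):
    c,r=ray(f,uv); return (c+r*(z-c[2])/r[2]).round(4)
def two(f,u,g,v):
    c,r=ray(f,u); e,s=ray(g,v); a=np.linalg.lstsq(np.c_[r,-s],e-c,rcond=None)[0]; p=c+r*a[0];q=e+s*a[1]; return ((p+q)/2).round(4),np.linalg.norm(p-q).round(4)
def proj(f,p):
    d=np.load(f'pics/{f}.npz'); q=d['K']@(d['T'][:3,:3].T@(np.array(p)-d['T'][:3,3])); return (q[:2]/q[2]).round(1)
E
python3 - <<'E'
from h import *
print(env.tcp_to_grasp,env.read_state())
for n in('scene','top'):
    d=snap(n,n+'0'); print(n,d['T'].round(3).tolist(),d['camera_matrix'].round(0).tolist())
    hsv=cv2.cvtColor(d['img'],cv2.COLOR_BGR2HSV)
    for k,lo,hi in(('orange',(5,150,100),(18,255,255)),('green',(45,120,60),(85,255,255)),('red',(0,170,80),(4,255,255)),('blue',(100,120,60),(125,255,255))):
        m=cv2.inRange(hsv,lo,hi); c,l,s,ce=cv2.connectedComponentsWithStats(m)
        for i in range(1,c):
            if s[i,4]>25: print(n,k,s[i].tolist(),ce[i].round(1))
E
```

```text
0.0188 {'t': 0.0, 'q': array([-7.77801876e+01,  1.18846479e+01,  8.84025297e+01, -1.64677027e-03,
        7.98408870e+01, -8.62318540e+00]), 'joint_vel': array([ 0.10316714,  0.09937928,  0.00495635,  0.09111018, -0.02954423,
        0.01908403]), 'joint_efforts': array([ 9.35946118e-04, -3.70875299e+01, -2.81418675e+01,  6.97273202e-02,
        3.61824268e-02, -1.50589567e-04]), 'tcp_pos': array([ 0.20439928, -0.53659804,  0.20430564]), 'orientation': array([-1.79873140e+02, -1.75994287e-02,  2.08432705e+01]), 'ft_force': array([-0.70213381,  0.36347276, -0.3754908 ]), 'moment': array([0.01592255, 0.00210615, 0.00611793]), 'finger_force': 0.0, 'width': 0.09419364150382417}
scene [[-0.859, 0.296, -0.417, 1.134], [0.511, 0.487, -0.708, 0.904], [-0.007, -0.822, -0.569, 0.855], [0.0, 0.0, 0.0, 1.0]] [[510.0, 0.0, 322.0], [0.0, 510.0, 192.0], [0.0, 0.0, 1.0]]
scene orange [381, 237, 9, 30, 178] [384.8 250.8]
scene orange [416, 280, 65, 71, 2929] [449.  313.4]
scene orange [323, 288, 32, 24, 526] [337.8 300.6]
scene green [521, 0, 102, 28, 868] [587.7  12.1]
scene red [308, 166, 19, 19, 226] [318.7 174.4]
scene blue [230, 135, 11, 9, 83] [235.4 139. ]
scene blue [291, 155, 51, 32, 542] [320.3 169.8]
scene blue [273, 163, 36, 33, 573] [288.2 179.6]
scene blue [169, 183, 83, 74, 1684] [217.2 223.1]
top [[0.023, -0.997, 0.075, 0.5], [-1.0, -0.024, -0.006, 0.005], [0.008, -0.075, -0.997, 1.219], [0.0, 0.0, 0.0, 1.0]] [[361.0, 0.0, 318.0], [0.0, 361.0, 200.0], [0.0, 0.0, 1.0]]
top orange [217, 141, 21, 21, 250] [228.7 152.1]
top orange [170, 200, 43, 28, 169] [201.9 214.7]
top red [323, 183, 7, 19, 72] [325.9 192.5]
top blue [328, 93, 63, 47, 1447] [358.6 117.8]
top blue [414, 155, 12, 11, 97] [419.7 160. ]
top blue [331, 170, 46, 60, 1483] [354.  196.6]
top blue [0, 210, 61, 190, 8557] [ 26.7 297.1]
```

Run:
```python
import cv2
a=cv2.imread('pics/scene0.png');b=cv2.imread('pics/top0.png')
cv2.imwrite('pics/s1.png',cv2.resize(a[100:380,140:540],(800,560),interpolation=3))
cv2.imwrite('pics/t1.png',cv2.resize(b[70:290,150:450],(800,587),interpolation=3))
```

```text
(no output)
```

View pics/s1.png

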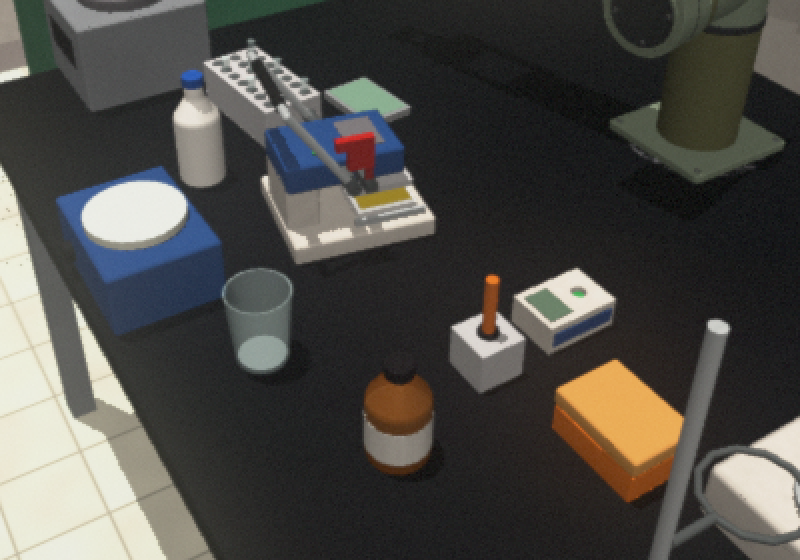

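View pics/t1.png

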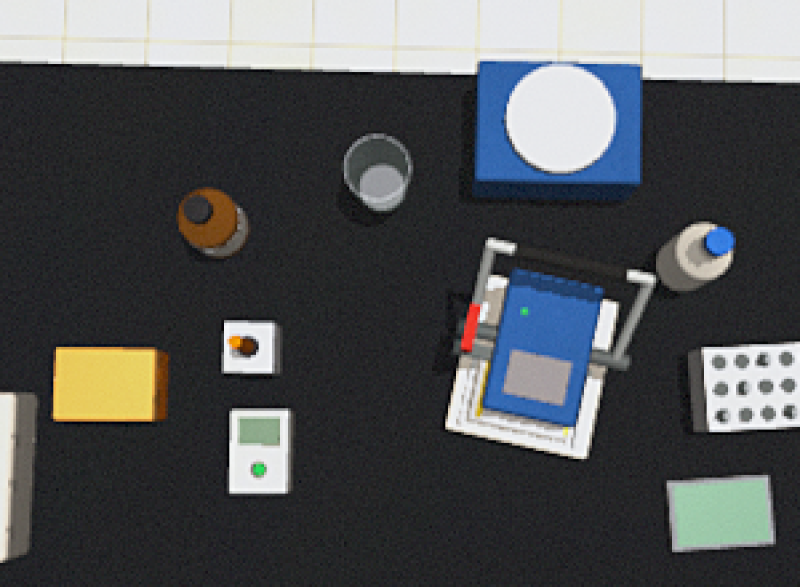

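The scene crop shows the stylus (490,300), timer, press and red catch (355,155). The top crop shows the stylus end at (236,341), the button at (258,469), the catch at (470,328), and the lever bar running from (500,245) to (640,277).

Run:
```python
from h import *
c=lambda u,v:(150+u*300/800,70+v*220/587)
s=lambda u,v:(140+u/2,100+v/2)
b=cv2.imread('pics/top0.png')
print('styl top',onz('top0',c(236,341),.135),two('top0',c(236,341),'scene0',s(492,279)))
print('styl collar/stand', onz('top0',c(247,346),.06),onz('scene0',s(488,332),.06))
for p in((222,321),(275,321),(275,374),(223,374)): print('stand corner',onz('top0',c(*p),.055))
print('button',onz('top0',c(258,469),.034),onz('scene0',s(578,293),.036))
for p in((230,409),(291,409),(289,493),(229,493)): print('timer',onz('top0',c(*p),.04))
print('catch top',two('top0',c(472,328),'scene0',s(355,137)))
for p in((520,268),(603,290),(573,427),(482,412)): print('head',onz('top0',c(*p),.13))
for p in((514,251),(626,275)): print('bar',onz('top0',c(*p),.226))
```

```text
styl top [0.5827 0.2369 0.135 ] (array([0.5816, 0.2377, 0.1349]), np.float64(0.0028))
styl collar/stand [0.5827 0.2394 0.06  ] [0.5821 0.2416 0.06  ]
stand corner [0.6127 0.2719 0.055 ]
stand corner [0.6143 0.2077 0.055 ]
stand corner [0.5499 0.2053 0.055 ]
stand corner [0.5484 0.2681 0.055 ]
button [0.4343 0.2254 0.034 ] [0.4305 0.2226 0.036 ]
timer [0.5066 0.2612 0.04  ]
timer [0.5083 0.1868 0.04  ]
timer [0.4066 0.1856 0.04  ]
timer [0.405  0.2583 0.04  ]
catch top (array([ 0.5985, -0.0272,  0.1813]), np.float64(0.0021))
head [ 0.6745 -0.0828  0.13  ]
head [ 0.6515 -0.178   0.13  ]
head [ 0.4949 -0.1459  0.13  ]
head [ 0.5094 -0.0427  0.13  ]
bar [ 0.6768 -0.0685  0.226 ]
bar [ 0.6545 -0.1858  0.226 ]
```

Emit:
drive_tool(
  steps=[
    [0,0,-0.0384,0,0,-0.05,-1],
    [0,0,-0.0384,0,0,-0.05,-1],
    [0,0,-0.0384,0,0,-0.05,-1],
    [0,0,-0.0384,0,0,-0.05,-1],
    [0,0,-0.0384,0,0,-0.05,-1],
  ],
  squeeze=30,
)

```text
t: 0.52
tcp_pos: [0.2045, -0.5369, 0.2299]
orientation: [-179.9, -0.1, 55.7]
ft_force: [0.4, 0.3, -0.7]
width: 0.0941
finger_force: 0.0
```

Emit:
drive_tool(
  steps=[
    [0,0,-0.0384,0,0,-0.05,-1],
    [0,0,-0.0384,0,0,-0.05,-1],
    [0,0,-0.0384,0,0,-0.05,-1],
    [0,0,-0.0384,0,0,-0.05,-1],
    [0,0,-0.0384,0,0,-0.05,-1],
  ],
)

```text
t: 0.93
tcp_pos: [0.2045, -0.5369, 0.255]
orientation: [-180.0, -0.1, 90.3]
ft_force: [0.0, -0.1, -0.5]
width: 0.094
finger_force: 0.0
```

Emit:
drive_tool(
  steps=[
    [0,0,0,0.35,0.17,0,-1],
    [0,0,0,0.35,0.17,0,-1],
    [0,0,0,0.35,0.17,0,-1],
    [0,0,0,0.35,0.17,0,-1],
    [0,0,0,0.35,0.17,0,-1],
  ],
)

```text
t: 1.35
tcp_pos: [0.2899, -0.3605, 0.2548]
orientation: [-180.0, -0.1, 89.9]
ft_force: [0.6, 1.0, 1.0]
width: 0.094
finger_force: 0.0
```

Emit:
drive_tool(
  steps=[
    [0,0,0,0.35,0.17,0,-1],
    [0,0,0,0.35,0.17,0,-1],
    [0,0,0,0.35,0.17,0,-1],
    [0,0,0,0.35,0.17,0,-1],
    [0,0,0,0.35,0.17,0,-1],
  ],
)

```text
t: 1.77
tcp_pos: [0.3749, -0.1855, 0.2552]
orientation: [-180.0, -0.0, 89.9]
ft_force: [1.4, 0.4, 1.2]
width: 0.094
finger_force: 0.0
```

Emit:
drive_tool(
  steps=[
    [0,0,0,0.35,0.17,0,-1],
    [0,0,0,0.35,0.17,0,-1],
    [0,0,0,0.35,0.17,0,-1],
    [0,0,0,0.35,0.17,0,-1],
    [0,0,0,0.35,0.17,0,-1],
  ],
)

```text
t: 2.18
tcp_pos: [0.46, -0.0105, 0.2552]
orientation: [-180.0, 0.0, 90.0]
ft_force: [0.3, -1.3, -0.5]
width: 0.0939
finger_force: 0.0
```

Emit:
drive_tool(
  steps=[
    [0,0,0,0.35,0.17,0,-1],
    [0,0,0,0.35,0.17,0,-1],
    [0,0,0,0.35,0.17,0,-1],
    [0,0,0,0.35,0.1,0,-1],
    [0,0,0,0,0,0,-1],
  ],
)

```text
t: 2.6
tcp_pos: [0.5216, 0.133, 0.2546]
orientation: [-180.0, -0.2, 90.3]
ft_force: [-0.1, 0.2, 0.5]
width: 0.0941
finger_force: 0.0
```

Run:
```python
from h import *
d=snap('wrist','w0'); print(env.read_state()['tcp_pos'],d['T'].round(3).tolist())
print(proj('w0',[.582,.239,.135]),proj('w0',[.4325,.2235,.034]))
```

```text
[0.52081718 0.13020638 0.25449025] [[1.0, 0.006, -0.0, 0.522], [0.006, -0.975, -0.223, 0.198], [-0.002, 0.223, -0.975, 0.434], [0.0, 0.0, 0.0, 1.0]]
[375.8  88.2] [244.6 111.1]
```

View pics/w0.png

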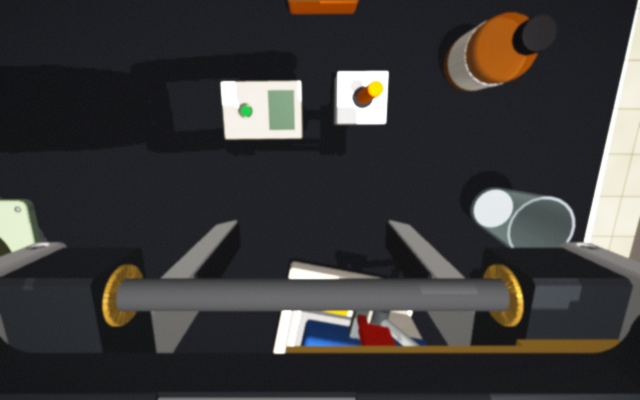

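The wrist view shows the stylus top at (375,90), stand centre about (361,97) and button at (246,111), all close to prediction.

Run:
```python
from h import *
im=cv2.imread('pics/w0.png');hsv=cv2.cvtColor(im,cv2.COLOR_BGR2HSV)
def comp(lo,hi,x0,x1,y0,y1):
    m=cv2.inRange(hsv,lo,hi)[y0:y1,x0:x1]; c,l,s,ce=cv2.connectedComponentsWithStats(m); i=1+s[1:,4].argmax(); print(s[i]+[x0,y0,0,0,0]); return ce[i]+[x0,y0]
t=comp((20,120,180),(35,255,255),330,400,60,140); print('top',t,onz('w0',t,.135))
g=comp((45,100,60),(75,255,255),235,260,95,125); print('btn',g,onz('w0',g,.034))
m=cv2.inRange(hsv,(0,0,110),(180,60,255)); 
for x0,x1,z in((325,400,.055),(210,312,.04)):
    mm=m.copy();mm[:,:x0]=0;mm[:,x1:]=0;mm[:60]=0;mm[150:]=0
    r=cv2.minAreaRect(np.argwhere(mm)[:,::-1].astype(np.float32)); print(r,onz('w0',r[0],z))
```

```text
[369  81  14  15 167]
top [375.25748503  88.20359281] [0.5815 0.239  0.135 ]
[241 105  11  11  96]
btn [245.625      110.44791667] [0.4339 0.2243 0.034 ]
((362.0, 97.0), (54.0, 52.0), 90.0) [0.5818 0.2396 0.055 ]
((261.0146179199219, 109.39320373535156), (58.483943939208984, 81.41529083251953), 89.06080627441406) [0.455  0.2254 0.04  ]
```

Emit:
drive_tool(
  steps=[
    [0,0,0,0.36,0.2,0,-1],
    [0,0,0,0.36,0.2,0,-1],
    [0,0,0,0.33,0.2,0,-1],
    [0,0,0,0,0,0,-1],
  ],
)

```text
t: 2.98
tcp_pos: [0.5825, 0.2358, 0.2533]
orientation: [-179.9, -0.1, 90.1]
ft_force: [-0.8, -0.3, -0.7]
width: 0.0942
finger_force: 0.0
```

Emit:
drive_tool(
  steps=[
    [0,0,0,0.02,0,0.34,-1],
    [0,0,0,0,0,0.34,-1],
    [0,0,0,0,0,0.34,-1],
    [0,0,0,0,0,0.34,-1],
    [0,0,0,0,0,0.3,-1],
  ],
)

```text
t: 3.4
tcp_pos: [0.5797, 0.2321, 0.0871]
orientation: [-179.9, 0.1, 89.9]
ft_force: [-0.1, 0.6, 0.1]
width: 0.094
finger_force: 0.0
```

Emit:
drive_tool(
  steps=[
    [0,0,0,0,0,0,-1],
    [0,0,0,0,0,0,1],
    [0,0,0,0,0,0,1],
    [0,0,0,0,0,0,1],
    [0,0,0,0,0,0,1],
  ],
  squeeze=30,
)

```text
t: 3.82
tcp_pos: [0.5832, 0.2346, 0.0927]
orientation: [179.7, -0.1, 89.9]
ft_force: [0.2, -0.4, 0.2]
width: 0.0706
finger_force: 0.0
```

Emit:
drive_tool(
  steps=[
    [0,0,0,0,0,0,1],
    [0,0,0,0,0,0,1],
    [0,0,0,0,0,0,1],
    [0,0,0,0,0,0,1],
    [0,0,0,0,0,0,1],
  ],
)

```text
t: 4.23
tcp_pos: [0.581, 0.2345, 0.0895]
orientation: [180.0, 0.0, 90.0]
ft_force: [-0.6, 0.6, -0.7]
width: 0.0372
finger_force: 0.0
```

Emit:
drive_tool(
  steps=[
    [0,0,0,0.04,0,0,1],
    [0,0,0,0,0,0,1],
    [0,0,0,0,0,0,1],
    [0,0,0,0,0,0,1],
    [0,0,0,0,0,0,1],
  ],
)

```text
t: 4.65
tcp_pos: [0.581, 0.2384, 0.0893]
orientation: [-180.0, 0.0, 90.0]
ft_force: [0.6, -0.8, 0.5]
width: 0.0151
finger_force: 30.0
```

Emit:
drive_tool(
  steps=[
    [0,0,0,0,0,0,1],
    [0,0,0,0,0,0,1],
    [0,0,0,0,0,0,1],
  ],
)

```text
t: 4.9
tcp_pos: [0.581, 0.2383, 0.0893]
orientation: [-180.0, 0.0, 90.0]
ft_force: [-1.1, -0.2, -0.5]
width: 0.0153
finger_force: 30.0
```

Run:
```python
from h import *
print(env.read_state()['tcp_pos']); 
s=env.read_state();print(s['tcp_pos'],s['finger_force'],s['orientation'],s['q'])
```

```text
[0.5809715  0.23828314 0.08931743]
[0.5809715  0.23828314 0.08931743] 29.99989539384842 [-1.79983485e+02  7.28929000e-03  8.99603872e+01] [ 1.44122351e+01  2.44910289e+01  8.63394946e+01 -3.14213212e-03
  6.91872880e+01  1.44529658e+01]
```

Emit:
drive_tool(
  steps=[
    [0,0,0,0,0,-0.12,1],
    [0,0,0,0,0,-0.2,1],
    [0,0,0,0,0,-0.2,1],
    [0,0,0,0,0,-0.13,1],
    [0,0,0,0,0,0,1],
  ],
)

```text
t: 5.32
tcp_pos: [0.584, 0.2392, 0.1594]
orientation: [179.5, -0.1, 90.0]
ft_force: [0.9, -0.8, -0.2]
width: 0.0153
finger_force: 30.0
```

Emit:
drive_tool(
  steps=[
    [0,0,0,-0.03,-0.2,0,1],
    [0,0,0,-0.03,-0.36,0,1],
    [0,0,0,-0.03,-0.36,0,1],
    [0,0,0,-0.03,-0.36,0,1],
    [0,0,0,-0.03,-0.2,0,1],
  ],
)

```text
t: 5.73
tcp_pos: [0.4284, 0.2229, 0.1529]
orientation: [-179.7, 0.1, 90.0]
ft_force: [0.1, 0.5, -0.4]
width: 0.0152
finger_force: 30.0
```

Emit:
drive_tool(
  steps=[
    [0,0,0,0,0,0,1],
    [0,0,0,0,0,0,1],
  ],
)

```text
t: 5.9
tcp_pos: [0.4323, 0.2234, 0.1542]
orientation: [180.0, 0.0, 90.0]
ft_force: [0.3, -0.1, -0.8]
width: 0.0154
finger_force: 30.0
```

Run:
```python
from h import *
snap('wrist','w1');snap('top','t1b');snap('scene','s1b');print(env.read_state()['tcp_pos'],env.read_state()['width'])
a=cv2.imread('pics/s1b.png')[200:300,360:500]; b=cv2.imread('pics/w1.png')[:300,170:470]
cv2.imwrite('pics/v1.png',np.hstack([cv2.resize(a,(420,300),interpolation=3),b]))
for f in('w1','s1b'):print(proj(f,[.4335,.2242,.034]))
```

```text
[0.43451604 0.22359957 0.15470899] 0.015181763434518977
[313.3 194.5]
[428.4 247.9]
```

View pics/v1.png

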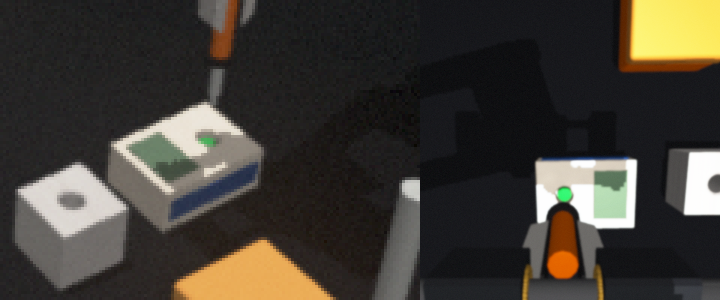

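The scene crop has the tip above and near the button (tip about (431,234) full-frame), and the wrist view shows the button at (314,194) as predicted. Next I descend.

Emit:
drive_tool(
  steps=[
    [0,0,0,0,0,0.12,1],
    [0,0,0,0,0,0.16,1],
    [0,0,0,0,0,0.07,1],
    [0,0,0,0,0,0,1],
    [0,0,0,0,0,0,1],
  ],
)

```text
t: 6.47
tcp_pos: [0.4334, 0.2234, 0.119]
orientation: [-179.9, 0.0, 89.9]
ft_force: [0.3, 0.4, -0.2]
width: 0.0155
finger_force: 30.0
```

Run:
```python
from h import *
snap('scene','s2');s=env.read_state();print(s['tcp_pos'],s['ft_force'])
print(proj('s2',[.4335,.2242,.04]))
a=cv2.imread('pics/s2.png')[210:290,380:500]
cv2.imwrite('pics/v2.png',cv2.resize(a,(600,400),interpolation=3))
```

```text
[0.43384749 0.22357643 0.11972883] [-0.76754146 -0.09306364  0.31058231]
[428.7 246. ]
```

View pics/v2.png

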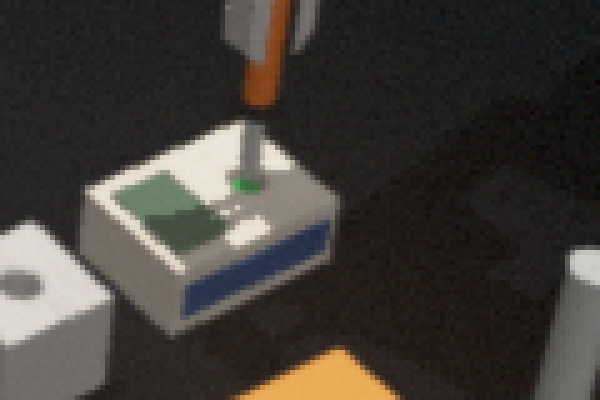

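The tip sits directly over the green button at about (247,182). Now I press.

Emit:
drive_tool(
  steps=[
    [0,0,0,0,0,0.05,1],
    [0,0,0,0,0,0.04,1],
    [0,0,0,0,0,0.02,1],
    [0,0,0,0,0,0,1],
    [0,0,0,0,0,0,1],
  ],
)

```text
t: 6.93
tcp_pos: [0.4342, 0.2238, 0.1094]
orientation: [179.8, -0.0, 90.0]
ft_force: [1.4, 1.1, 2.7]
width: 0.016
finger_force: 30.0
```

Emit:
drive_tool(
  steps=[
    [0,0,0,0,0,0.02,1],
    [0,0,0,0,0,0.01,1],
    [0,0,0,0,0,0,1],
    [0,0,0,0,0,0,1],
  ],
)

```text
t: 7.27
tcp_pos: [0.4347, 0.224, 0.1086]
orientation: [179.8, -0.1, 90.0]
ft_force: [-2.8, -0.6, 15.8]
width: 0.0154
finger_force: 30.0
```

Bottomed with 16 N. Lifting and going back.

Emit:
drive_tool(
  steps=[
    [0,0,0,0,0,-0.08,1],
    [0,0,0,0,0,-0.16,1],
    [0,0,0,0,0,-0.17,1],
    [0,0,0,0,0,-0.1,1],
    [0,0,0,0,0,0,1],
  ],
)

```text
t: 7.68
tcp_pos: [0.4343, 0.2239, 0.1584]
orientation: [179.8, -0.1, 90.0]
ft_force: [0.3, 0.7, -0.1]
width: 0.0155
finger_force: 30.0
```

Emit:
drive_tool(
  steps=[
    [0,0,0,0.03,0.2,0,1],
    [0,0,0,0.03,0.36,0,1],
    [0,0,0,0.03,0.36,0,1],
    [0,0,0,0.03,0.36,0,1],
    [0,0,0,0.03,0.2,0,1],
  ],
)

```text
t: 8.1
tcp_pos: [0.5835, 0.2379, 0.1548]
orientation: [-180.0, 0.0, 89.9]
ft_force: [-0.4, 0.0, -0.5]
width: 0.0156
finger_force: 30.0
```

Emit:
drive_tool(
  steps=[
    [0,0,0,0,0,0,1],
    [0,0,0,0,0,0,1],
    [0,0,0,0,0,0,1],
    [0,0,0,0,0,0,1],
    [0,0,0,0,0,0,1],
  ],
)

```text
t: 8.52
tcp_pos: [0.5796, 0.2385, 0.1563]
orientation: [-179.9, 0.0, 90.0]
ft_force: [-0.0, 0.1, -0.4]
width: 0.0155
finger_force: 30.0
```

Run:
```python
from h import *
snap('scene','s3');s=env.read_state();print(s['tcp_pos'],s['orientation'])
print(proj('s3',[.5817,.2393,.055]),proj('s3',[.5817,.2393,s['tcp_pos'][2]-.0793]))
a=cv2.imread('pics/s3.png')[210:310,320:440]
cv2.imwrite('pics/v3.png',cv2.resize(a,(600,500),interpolation=3))
```

```text
[0.57986539 0.23848062 0.15650388] [-1.79967952e+02  7.08574608e-03  8.99987904e+01]
[383.4 267. ] [384.  259.7]
```

View pics/v3.png

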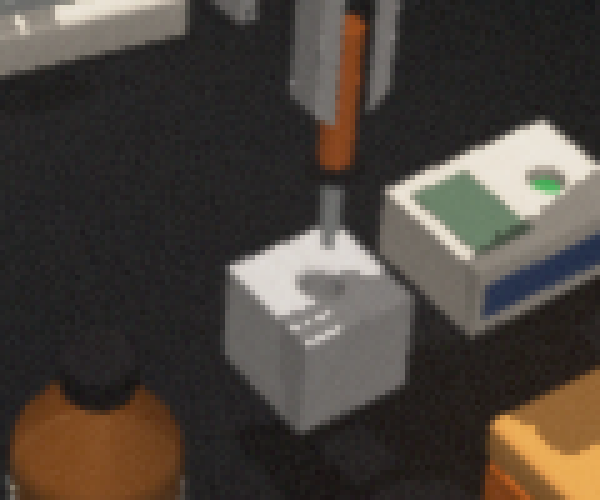

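The tip is at (386,260) full-frame, upright and just left of the hole axis by about 2 mm in -x. I'll correct by +2 mm and lower.

Emit:
drive_tool(
  steps=[
    [0,0,0,0.005,0.018,0.05,1],
    [0,0,0,0,0,0.15,1],
    [0,0,0,0,0,0.15,1],
    [0,0,0,0,0,0.05,1],
    [0,0,0,0,0,0,1],
  ],
)

```text
t: 8.98
tcp_pos: [0.581, 0.2385, 0.1143]
orientation: [-179.8, 0.1, 90.0]
ft_force: [0.4, -0.7, -0.9]
width: 0.0153
finger_force: 30.0
```

Emit:
drive_tool(
  steps=[
    [0,0,0,0,0,0.1,1],
    [0,0,0,0,0,0.1,1],
    [0,0,0,0,0,0.06,1],
    [0,0,0,0,0,0,1],
    [0,0,0,0,0,0,1],
  ],
)

```text
t: 9.4
tcp_pos: [0.5826, 0.2388, 0.09]
orientation: [-180.0, 0.0, 90.0]
ft_force: [-1.1, -0.4, -0.3]
width: 0.0155
finger_force: 30.0
```

Emit:
drive_tool(
  steps=[
    [0,0,0,0,0,0.01,1],
    [0,0,0,0,0,0,1],
    [0,0,0,0,0,0,1],
  ],
)

```text
t: 9.65
tcp_pos: [0.583, 0.2389, 0.0897]
orientation: [180.0, -0.0, 90.0]
ft_force: [0.2, 1.1, -0.2]
width: 0.0154
finger_force: 30.0
```

Emit:
drive_tool(
  steps=[
    [0,0,0,0,0,0,-1],
    [0,0,0,0,0,0,-1],
    [0,0,0,0,0,0,-1],
    [0,0,0,0,0,0,-1],
    [0,0,0,0,0,0,-1],
  ],
)

```text
t: 10.07
tcp_pos: [0.583, 0.2389, 0.0896]
orientation: [180.0, -0.0, 90.0]
ft_force: [-1.0, -0.4, -0.4]
width: 0.0456
finger_force: 0.0
```

Emit:
drive_tool(
  steps=[
    [0,0,0,0,0,0,-1],
    [0,0,0,0,0,0,-1],
    [0,0,0,0,0,-0.2,-1],
    [0,0,0,0,0,-0.35,-1],
    [0,0,0,0,0,-0.35,-1],
  ],
)

```text
t: 10.48
tcp_pos: [0.5813, 0.2384, 0.1784]
orientation: [-179.7, 0.1, 90.0]
ft_force: [0.6, -1.0, 0.5]
width: 0.079
finger_force: 0.0
```

Emit:
drive_tool(
  steps=[
    [0,0,0,0,0,-0.35,-1],
    [0,0,0,0,0,-0.35,1],
    [0,0,0,-0.36,0,0,1],
    [0,0,0,-0.36,0,0,1],
    [0,0,0,-0.2,0,0,1],
  ],
)

```text
t: 10.9
tcp_pos: [0.5833, 0.1444, 0.2509]
orientation: [179.9, 0.1, 89.9]
ft_force: [0.1, -0.8, -0.3]
width: 0.0656
finger_force: 0.0
```

Run:
```python
from h import *
snap('scene','s4');snap('top','t4');s=env.read_state();print(s['t'],s['tcp_pos'],s['orientation'],s['width'])
a=cv2.imread('pics/s4.png')[135:315,240:440]; b=cv2.imread('pics/t4.png')[130:240,220:420]
cv2.imwrite('pics/v4.png',np.hstack([cv2.resize(a,(400,360),interpolation=3),cv2.resize(b,(400,220),interpolation=3) if 0 else cv2.copyMakeBorder(cv2.resize(b,(400,220),interpolation=3),0,140,0,0,0)]))
```

```text
11.0 [0.58304461 0.14393314 0.24983949] [1.79969022e+02 5.36867568e-02 8.97284065e+01] 0.05781728757415902
```

View pics/v4.png

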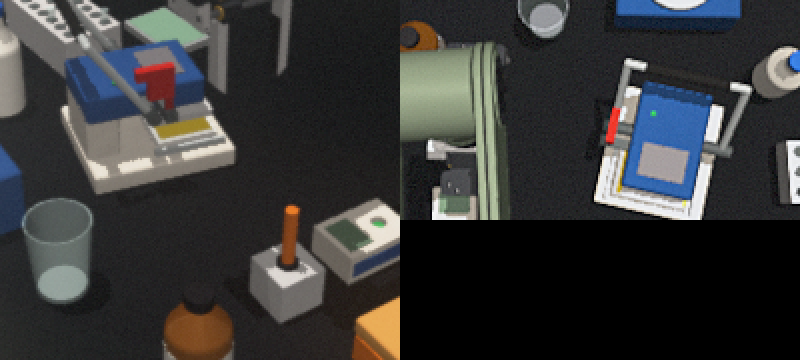

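The stylus is upright with its collar on the stand, and the catch is still closed. Next I go inboard of the catch with shut fingers.

Emit:
drive_tool(
  steps=[
    [0,0,0,-0.34,0,0,1],
    [0,0,0,-0.34,0,0,1],
    [0,0,0,-0.34,0,0,1],
    [0,0,0,-0.34,0,0,1],
    [0,0,0,-0.34,0,0,1],
  ],
)

```text
t: 11.42
tcp_pos: [0.5827, -0.0233, 0.2493]
orientation: [180.0, -0.0, 90.0]
ft_force: [0.0, -0.2, 0.2]
width: 0.024
finger_force: 0.0
```

Emit:
drive_tool(
  steps=[
    [0,0,0,-0.34,-0.04,0,1],
    [0,0,0.0333,0,0,0,1],
    [0,0,0.0333,0,0,0,1],
    [0,0,0,0,0,0,1],
    [0,0,0,0,0,0,1],
  ],
)

```text
t: 11.83
tcp_pos: [0.5788, -0.0564, 0.2493]
orientation: [-180.0, -0.0, 78.2]
ft_force: [-1.5, 0.4, -0.1]
width: 0.0005
finger_force: 0.0
```

Run:
```python
from h import *
snap('wrist','w5');s=env.read_state();print(s['t'],s['tcp_pos'],s['orientation'],s['width'])
cv2.imwrite('pics/v5.png',cv2.imread('pics/w5.png'))
psi=np.radians(-12);ex=np.array([np.cos(psi),np.sin(psi)]);ey=np.array([-ex[1],ex[0]]);o=np.array([.5615,-.1055])
for n,x,y,z in(('catchtop',17,85,180),('barL',109,60,226),('barR',109,-60,226)):
    print(n,proj('w5',[*(o+ex*x/1e3+ey*y/1e3),z/1e3]))
```

```text
11.8833 [ 0.57883782 -0.05623372  0.24931113] [-1.79987999e+02 -2.07951603e-02  7.81727893e+01] 0.0007538630046466781
catchtop [324.4 169.8]
barL [455.2 213.5]
barR [438.5 356.7]
```

View pics/v5.png

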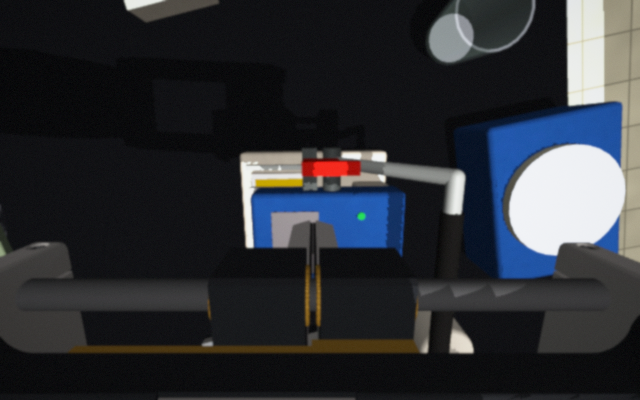

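The wrist view shows the red paddle at about (302-338,168) with its lug to 360, and the bar near column 450. Both match my press model, so I descend and push.

Emit:
drive_tool(
  steps=[
    [0,0,0,0,0,0.25,1],
    [0,0,0,0,0,0.35,1],
    [0,0,0,0,0,0.25,1],
    [0,0,0,0,0,0.1,1],
    [0,0,0,0,0,0,1],
  ],
)

```text
t: 12.3
tcp_pos: [0.5763, -0.0557, 0.151]
orientation: [-179.6, -0.0, 78.1]
ft_force: [-1.2, -0.5, -0.0]
width: 0.0001
finger_force: 0.0
```

Emit:
drive_tool(
  steps=[
    [0,0,0,0.1,0,0,1],
    [0,0,0,0.1,0,0,1],
    [0,0,0,0.1,0,0,1],
    [0,0,0,0.1,0,0,1],
    [0,0,0,0.1,0,0,1],
  ],
)

```text
t: 12.72
tcp_pos: [0.5903, -0.0071, 0.156]
orientation: [179.8, 0.0, 78.0]
ft_force: [0.1, -0.6, 0.1]
width: 0.0006
finger_force: 0.5
```

Emit:
drive_tool(
  steps=[
    [0,0,0,0.1,0,0.03,1],
    [0,0,0,0.1,0,0.04,1],
    [0,0,0,0.08,0,0.04,1],
    [0,0,0,0.08,0,0.04,1],
    [0,0,0,0.03,0,0.03,1],
  ],
)

```text
t: 13.13
tcp_pos: [0.597, 0.0315, 0.1355]
orientation: [-179.9, -0.0, 78.0]
ft_force: [-0.6, -0.8, 1.0]
width: 0.0007
finger_force: 0.2
```

Emit:
drive_tool(
  steps=[
    [0,0,0,0,0,0.02,1],
    [0,0,0,0,0,0,1],
    [0,0,0,0,0,-0.2,1],
    [0,0,0,0,0,-0.35,1],
    [0,0,0,0,0,-0.35,1],
  ],
)

```text
t: 13.55
tcp_pos: [0.5956, 0.0295, 0.2235]
orientation: [-179.7, 0.0, 77.9]
ft_force: [0.1, -0.7, 0.1]
width: 0.0005
finger_force: 0.0
```

Emit:
drive_tool(
  steps=[
    [0,0,0,0,0,-0.35,-1],
    [0,0,0,0,0,-0.2,-1],
    [0,0,0,-0.28,0.2,0,-1],
    [0,0,0,-0.28,0.2,0,-1],
    [0,0,0,-0.28,0.2,0,-1],
  ],
)

```text
t: 13.97
tcp_pos: [0.6391, -0.0659, 0.2808]
orientation: [179.9, 0.0, 78.0]
ft_force: [0.7, 0.2, -0.8]
width: 0.0303
finger_force: 0.0
```

Emit:
drive_tool(
  steps=[
    [0,0,0,-0.28,0.2,0,-1],
    [0,0,0,-0.28,0.2,0,-1],
    [0,0,0,0,0,0,-1],
    [0,0,0,0,0,0,-1],
    [0,0,0,0,0,0,-1],
  ],
)

```text
t: 14.38
tcp_pos: [0.6654, -0.1278, 0.279]
orientation: [-179.9, -0.0, 77.9]
ft_force: [0.3, 0.7, 0.0]
width: 0.0634
finger_force: 0.0
```

Run:
```python
from h import *
snap('scene','s6');snap('wrist','w6');s=env.read_state();print(s['t'],s['tcp_pos'],s['orientation'],s['width'])
a=cv2.imread('pics/s6.png')[110:230,220:380]; b=cv2.imread('pics/w6.png')
cv2.imwrite('pics/v6.png',np.hstack([cv2.resize(a,(400,300),interpolation=3),cv2.resize(b,(400,300))]))
psi=np.radians(-12);ex=np.array([np.cos(psi),np.sin(psi)]);ey=np.array([-ex[1],ex[0]]);o=np.array([.5615,-.1055])
d=s['tcp_pos'][:2]-o; print('press xy',d@ex,d@ey)
for n,x,y,z in(('barL',109,60,226),('barR',109,-60,226)):
    print(n,proj('w6',[*(o+ex*x/1e3+ey*y/1e3),z/1e3]))
```

```text
14.4833 [ 0.66550704 -0.12665071  0.27963179] [-1.79987026e+02 -2.40022642e-02  7.80411653e+01] 0.07166984382824225
press xy 0.10613171491801902 0.0009357670068083872
barL [315.8 138.9]
barR [315.4 280. ]
```

View pics/v6.png

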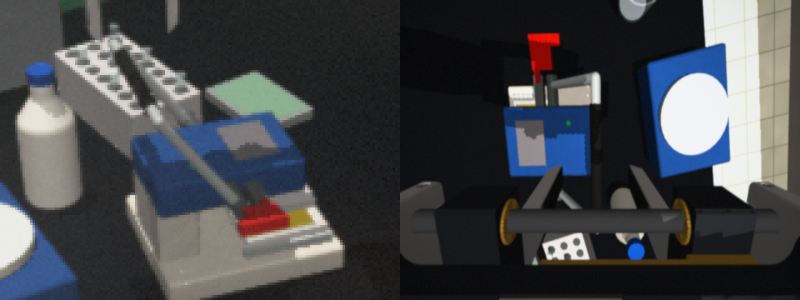

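The catch lies flat (red, at about (265,215) in the left crop), and the bar lies between the open fingers at wrist column 317. Descending on the bar.

Emit:
drive_tool(
  steps=[
    [0,0,0,0,0.03,0.1,-1],
    [0,0,0,0,0,0.22,-1],
    [0,0,0,0,0,0.22,-1],
    [0,0,0,0,0,0.16,-1],
    [0,0,0,0,0,0.02,1],
  ],
)

```text
t: 14.9
tcp_pos: [0.6661, -0.1263, 0.2023]
orientation: [-179.5, -0.1, 78.1]
ft_force: [-1.2, -0.3, -0.1]
width: 0.0899
finger_force: 0.0
```

Emit:
drive_tool(
  steps=[
    [0,0,0,0,0,0,1],
    [0,0,0,0,0,0,1],
    [0,0,0,0,0,0,1],
    [0,0,0,0,0,0,1],
    [0,0,0,0,0,0,1],
  ],
  squeeze=30,
)

```text
t: 15.32
tcp_pos: [0.6696, -0.1286, 0.209]
orientation: [179.8, 0.0, 78.0]
ft_force: [-0.5, 0.8, -1.0]
width: 0.0575
finger_force: 0.0
```

Emit:
drive_tool(
  steps=[
    [0,0,0,0,0,0,1],
    [0,0,0,0,0,0,1],
    [0,0,0,0,0,0,1],
    [0,0,0,0,0,0,1],
    [0,0,0,0,0,0,1],
  ],
)

```text
t: 15.73
tcp_pos: [0.6688, -0.1285, 0.2074]
orientation: [-180.0, -0.0, 78.0]
ft_force: [-1.2, 0.2, 0.4]
width: 0.0239
finger_force: 0.0
```

Emit:
drive_tool(
  steps=[
    [0,0,0,0,0,0,1],
    [0,0,0,0,0,0,1],
    [0,0,0,0,0,0,1],
    [0,0,0,0,0,0,1],
  ],
)

```text
t: 16.07
tcp_pos: [0.6665, -0.128, 0.2073]
orientation: [-179.7, 0.0, 78.0]
ft_force: [-5.3, 0.1, 1.3]
width: 0.0152
finger_force: 30.0
```

Gripped (15 mm). Pulling along the arc.

Emit:
drive_tool(
  steps=[
    [0,0,0,0,-0.156,-0.093,1],
    [0,0,0,0,-0.167,-0.072,1],
    [0,0,0,0,-0.175,-0.049,1],
    [0,0,0,0,-0.18,-0.026,1],
    [0,0,0,0,-0.182,-0.003,1],
  ],
)

```text
t: 16.48
tcp_pos: [0.5905, -0.113, 0.2358]
orientation: [178.9, 0.1, 78.0]
ft_force: [11.3, -3.8, 4.9]
width: 0.0149
finger_force: 30.0
```

Emit:
drive_tool(
  steps=[
    [0,0,0,0,-0.181,0.021,1],
    [0,0,0,0,-0.177,0.044,1],
    [0,0,0,0,-0.169,0.066,1],
    [0,0,0,0,-0.159,0.088,1],
    [0,0,0,0,-0.13,0.09,1],
  ],
)

```text
t: 16.9
tcp_pos: [0.5111, -0.0966, 0.2078]
orientation: [178.8, 0.2, 78.0]
ft_force: [5.1, -2.9, 13.6]
width: 0.015
finger_force: 30.0
```

Emit:
drive_tool(
  steps=[
    [0,0,0,0,-0.03,0.02,1],
    [0,0,0,0,0,0,1],
    [0,0,0,0,0,0,1],
    [0,0,0,0,0,0,1],
    [0,0,0,0,0,0,1],
  ],
)

```text
t: 17.32
tcp_pos: [0.5069, -0.0956, 0.2044]
orientation: [179.2, 0.2, 78.0]
ft_force: [2.1, -2.1, 13.3]
width: 0.0151
finger_force: 30.1
```

Run:
```python
from h import *
snap('scene','s7');s=env.read_state();print(s['t'],s['tcp_pos'],s['ft_force'],s['width'],s['finger_force'])
psi=np.radians(-12);ex=np.array([np.cos(psi),np.sin(psi)]);ey=np.array([-ex[1],ex[0]]);o=np.array([.5615,-.1055])
d=s['tcp_pos'][:2]-o; x=d@ex; z=s['tcp_pos'][2]+.0188; print('press xy',x,d@ey,'phi',.6-np.arctan2(x-.03,z-.11),np.hypot(x-.03,z-.11))
a=cv2.imread('pics/s7.png')[100:300,200:440]; cv2.imwrite('pics/v7.png',cv2.resize(a,(720,600),interpolation=3))
```

```text
17.3667 [ 0.50694218 -0.09559461  0.20447257] [ 2.47066551 -1.67799459 13.51508411] 0.014807439088278238 30.050170719623566
press xy -0.055425043859839665 -0.001654276159740734 phi 1.246154832506042 0.1418735821908502
```

View pics/v7.png

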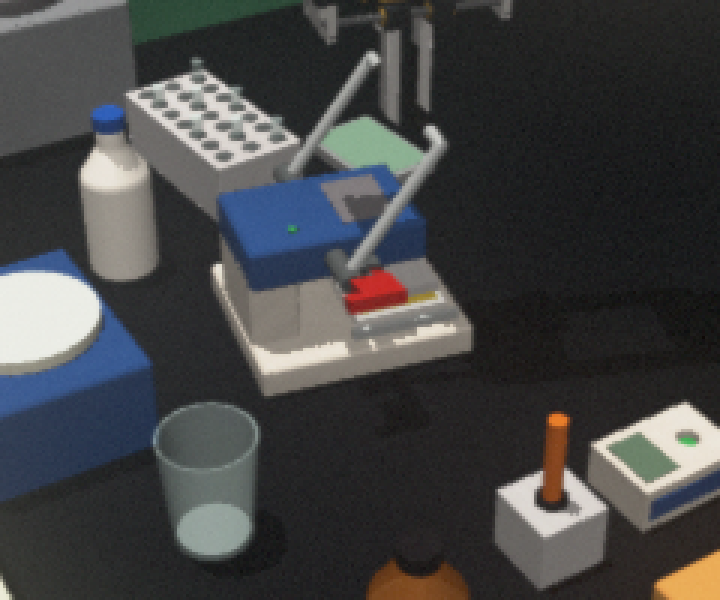

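The lever is pulled well forward (about 1.25 rad), the catch is flat and the stylus is home. I'll push a bit further onto the stop and let it settle.

Emit:
drive_tool(
  steps=[
    [0,0,0,0,-0.03,0.02,1],
    [0,0,0,0,-0.03,0.02,1],
    [0,0,0,0,-0.02,0.02,1],
    [0,0,0,0,0,0,1],
    [0,0,0,0,0,0,1],
  ],
)

```text
t: 17.78
tcp_pos: [0.5009, -0.0944, 0.1992]
orientation: [178.9, 0.2, 78.0]
ft_force: [5.0, -4.3, 11.6]
width: 0.0151
finger_force: 30.0
```

Emit:
drive_tool(
  steps=[
    [0,0,0,0,0,0,1],
    [0,0,0,0,0,0,1],
    [0,0,0,0,0,0,1],
    [0,0,0,0,0,0,1],
    [0,0,0,0,0,0,1],
  ],
)

```text
t: 18.2
tcp_pos: [0.5009, -0.0944, 0.1992]
orientation: [178.9, 0.2, 78.0]
ft_force: [5.2, -3.0, 12.4]
width: 0.0151
finger_force: 30.0
```

Emit:
drive_tool(
  steps=[
    [0,0,0,0,0,0,1],
    [0,0,0,0,0,0,1],
    [0,0,0,0,0,0,1],
    [0,0,0,0,0,0,1],
    [0,0,0,0,0,0,1],
  ],
)

```text
t: 18.62
tcp_pos: [0.5009, -0.0944, 0.1992]
orientation: [178.9, 0.2, 78.0]
ft_force: [4.2, -2.5, 11.5]
width: 0.0147
finger_force: 30.0
```

```bash
python3 -c "
from rig import env
print(env.close_job())"
```

```text
the job is handed in; nothing more can be done
None
```

I handed the job in with every step done in order: button pressed to the bottom, stylus back upright in its stand, catch open, and the lever held at about its 1.3 rad stop; the hand-in returned no verdict.

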